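# Scan the round tin's label at the jeweller's bench

## Robot

A 6-joint arm with a two-finger parallel gripper is mounted at the origin on the work surface. World frame = base frame: x ahead of the robot, y to its left, z up, the work surface at z = 0. Lengths are in m, angles in degrees, forces in N, time in s.
With the tool pointing down it reaches from about 0.375 to 0.9 m from the base axis. Payload 3.1 kg.
Tool frame: the origin (TCP) lies at the very end of the fingers, on their centre line; the grasp point (between the pads) lies 19 mm behind it; z points along the fingers, y is the line along which they close (so a half turn about z gives the same grasp; the last joint's range is limited). The gripper opens to 87 mm and grips with 3 to 60 N. Pads are 19 mm wide; open, the fingers measure 117 mm over their backs; the gripper's body (75 mm by 190 mm) begins 51 mm behind the grasp point.
Start: joints at [54.517, 30.224, 82.088, -0, 67.689, -10.227], TCP at [0.267, 0.565, 0.223] pointing down, gripper open.
Joint ranges: [-176.69, 176.69], [-43.24, 126.21], [12.49, 139.97], [-82, 262], [0, 151.66], [-163.58, 163.58]. Speed limits (degrees/s): [159.86, 159.86, 180, 180, 180, 180].

## Interface

Orientations are given as a 3x3 rotation matrix whose columns are the frame's x, y, z axes.
In Python, from rig import bot gives the robot as it stands.
- The arm moves only by the tool move_arm, never from a script. Its argument "increments" is a list of rows, each an object with "xyz": the shift along the tool's x, y, z in mm, a list of three; "roll": the turn about the tool's z in rad; "grip": the opening in per cent of the stroke, from 0 (shut) to 100 (fully open). A call has 1 to 5 rows; each row shifts and turns the commanded pose from where the row before left it, along the tool's axes as they then stand; what a row does not reach is not made up. A row lasts 1/12 s, in which the tool goes at most 41.7 mm and 7.16 degrees, less where a joint would pass 70% of its speed; a pose out of reach is approached as far as the arm can. A call is refused whole if a number of a shift passes 41.7 or a number of a turn 0.125, either way. A call with a gripper value outside its range is refused whole. The fingers move at their own pace and stop on an object; the grip force is fixed at half the most. Time passes only in rows, so rows that do not move let the fingers close. It gives the time, the measured TCP pose, the force, the opening and the grip force at its end, in the units of the state.
- bot.read_state(): the state, without advancing time (a new reading comes with each control period).
- bot.capture(name): name is "scene" or "top" or "wrist"; returns (picture, depth): 384x512x3 uint8, red, green, blue; 384x512 float32, m along the optical axis (not along the pixel's ray), 0 where there is no reading.
- bot.camera_model(name): a dict with "intrinsics" (3x3 intrinsics, pixels), "rvec" (rotation vector, rad) and "tvec" (3), from world to camera coordinates, as OpenCV has them; the wrist camera has in their place "tool_from_camera" (4x4, takes a point from camera to tool coordinates, whose origin is the TCP and whose axes are the flange's). Camera axes: x right, y down, z forward; pixel columns grow to the right and rows downward; lengths in m; the calibration is good to about 2 mm. A picture is of the moment at which its call begins: read the wrist's pose just before it. camera_model takes no time and is no camera call.
- bot.hand_in(): hands the job in; it is judged then, once.
Trained networks look in the newest picture that a camera, given by its name, has taken for a name from the list of things; names that differ only in an ending like _2 or _b are one class to them, and where a whole thing is asked for, a point or a joint stands for the part that bears it (a point fixed in the world has none). Each returns a list of dicts, best first, with "conf" (0 to 1); they miss things now and then, are a little off and sometimes report something else, mostly with a low value. They report only what shows in the picture. A call takes as long as a camera call. They do not tell look-alikes from the thing itself.
- bot.spot_in(label, camera): "at" ([x, y, z] in m, in the coordinates of the camera as it stood for that picture, good to about 4 mm: the middle of the surface that is visible of it).
- bot.trace(label, camera): "mask" (384x512 bool, what is visible of it).
The state is a dict: "time_s": time; "joint_positions": joint angles; "qvel": joint speeds; "tau": joint torques, N m; "position": TCP position; "tcp_rot": TCP orientation; "force": force on the tool from outside, world axes, zero at the start; "moment": the same for the moment, N m; "opening": opening from 0.0 (shut) to 1.0 (fully open); "grasp_force": force on a finger pad.
Only numpy, scipy, OpenCV 4.12 (cv2) and the standard library are available. Lean on these libraries where they do the work, as an engineer would, in place of code of your own. Each camera call takes 0.05 s, during which the arm holds its last target. There are 200 camera calls.

## Task

Pick up the hand scanner and scan the bar label on the lid of the round tin, not the one on the square tin: hold the scanner level and still for two seconds with its window centred about 5 cm above the label, its handle running along the label's short side (either way round), without moving either tin. Then lay the scanner gently, the right way up, in the middle of the black rubber mat, lengthwise along the mat, and let go.

Things in the scene. Friction and masses are not known exactly. Their poses are not given: they have to be found in the camera images.
- reader: Hand scanner, T-shaped from above, 160 long, 200 g, lying flat. Origin: centre of its underside, below its centre of mass; x towards the head, z up. Black handle: x -80 to 24, 30 wide (y), 6 to 36 above the underside; grip it from above across y near x = -10. Grey head: x 24 to 80, 64 wide, 40 high. Window: in the head's underside at x = 52, below the white dot on its top, looks along -z. All in mm.
- round_tin: Round aluminium tin, 90 mm across and 36 mm high, loose on the bench, 0.35 kg, with a white paper label, 30 x 52 mm, with black bars, face up at the centre of its flat lid. Origin: the label's centre, on top of the lid, 36 mm above the bench. x: along the label's short side (and its bars), y: along its long side, z up.
- square_tin: Square aluminium tin, 76 x 76 mm and 36 mm high, loose on the bench, 0.35 kg, with a white paper label, 30 x 52 mm, with black bars, face up at the centre of its flat lid. Origin: the label's centre, on top of the lid, 36 mm above the bench. x: along the label's short side (and its bars), y: along its long side, z up. To be left alone. The two tins may stand in either order.
- mat: Black rubber mat fixed to the bench, 250 mm long (x), 150 mm wide (y), 3 mm thick. Origin: the centre of its underside, on the bench; its top is 3 mm higher.
There are look-alikes about, which are no part of the job. Of the things that look like the reader, take the one that is farthest to the robot's left at the start. What is shaped like the round_tin but blue is not meant.

How it is judged (in metres and radians):
On the way:
1. window held still 1 s over the round tin's label: within 15 mm of its centre in x and y, 20 to 85 mm above, level within 11 degrees, handle along the label's short side within 17 degrees (x of round_tin in the frame of reader between 0.037 and 0.067 m and y of round_tin in the frame of reader between -0.015 and 0.015 m and z of round_tin in the frame of reader between -0.085 and -0.02 m and angle between reader's own z axis and vertical below 0.2 rad and linear speed of reader below 0.03 m/s and angular speed of reader below 0.2 rad/s and angle between the x axis of reader and the x axis of round_tin, either way round below 0.3 rad), for 1 s.
At the end, for the whole second after the job is handed in: The scanner lies at rest and released on the mat, right way up, its centre within 45 mm of the mat's centre along the mat and 35 mm across it, lengthwise within 17 degrees; both tins are within 20 mm of where they stood (x of reader in the frame of mat between -0.045 and 0.045 m and y of reader in the frame of mat between -0.035 and 0.035 m and z of reader in the frame of mat between -0.002 and 0.008 m and angle between the x axis of reader and the x axis of mat, either way round below 0.3 rad and angle between reader's own z axis and vertical below 0.1 rad and linear speed of reader below 0.02 m/s and distance of each of round_tin, square_tin from where it was at the start of the episode below 0.02 m); the robot touches nothing.
It fails at once if the scanner is held still over the square tin's label as for a scan (x of square_tin in the frame of reader between 0.04 and 0.064 m and y of square_tin in the frame of reader between -0.012 and 0.012 m and z of square_tin in the frame of reader between -0.085 and -0.02 m and angle between reader's own z axis and vertical below 0.2 rad and linear speed of reader below 0.03 m/s and angular speed of reader below 0.2 rad/s and angle between the x axis of reader and the x axis of square_tin, either way round below 0.3 rad).
It fails at once if a tin is moved by more than 20 mm (distance of any of round_tin, square_tin from where it was at the start of the episode above 0.02 m).
It fails at once if the scanner is dropped (falls free at over 0.6 m/s, some 2 cm of fall) (contact force between reader and the fingers below 0.1 N and linear speed of reader above 0.6 m/s).
It also fails if it takes over 48 s, if anything falls off the work surface, if the arm or the gripper's body presses on something with over 40 N, if the wrist force passes 120 N, or if a joint passes its speed limit or range.

## Working session

There is one attempt and no reset: what is moved stays moved. The work goes in short steps, Python scripts to look and compute and a tool call to move; the robot and the scene stay as the last step left them, time stands still between calls to the robot, and variables do not carry over. Pictures are saved under pics/ and viewed, at most 10 in all, crops included, and the job is handed in when it is done.

Besides the shell and the picture viewer there is one more tool, called after "Emit:" as name(argument=value, ...) on one line, values as JSON. move_arm: Moves the arm, as the interface text tells. Its arguments: {"type":"object","properties":{"increments":{"type":"array"}},"required":["increments"]}

```bash
mkdir -p pics; ls; cat > h.py <<'E'
import numpy as np, cv2
from rig import bot
def towork(cam,p,st=None):
    m=bot.camera_model(cam); p=np.atleast_2d(p)
    if 'rvec' in m:
        R=cv2.Rodrigues(np.array(m['rvec'],float))[0]; return (p-np.array(m['tvec']).ravel())@R
    T=np.array(m['tool_from_camera']); q=p@T[:3,:3].T+T[:3,3]
    return q@np.array(st['tcp_rot']).T+np.array(st['position'])
def cloud(cam,depth,mask,st=None):
    v,u=np.nonzero(mask&(depth>0)); z=depth[v,u]; K=np.array(bot.camera_model(cam)['intrinsics'])
    return towork(cam,np.c_[(u-K[0,2])/K[0,0]*z,(v-K[1,2])/K[1,1]*z,z],st)
def rect(P):
    r=cv2.minAreaRect((P[:,:2]*1000).astype(np.float32)); b=cv2.boxPoints(r)
    e=[b[1]-b[0],b[2]-b[1]]; e.sort(key=np.linalg.norm); 
    return np.round(r[0],1),[round(float(np.linalg.norm(x)),1) for x in e],round(float(np.degrees(np.arctan2(e[1][1],e[1][0]))),1)
E
python3 - <<'E'
from h import *
st=bot.read_state();print(st['time_s'],np.round(st['tcp_rot'],2).tolist())
ims=[]
for c in ['top','scene']:
    im,d=bot.capture(c); np.savez(f'{c}.npz',im=im,d=d)
    cv2.imwrite(f'pics/{c}.png',im[...,::-1])
    for l in ['reader','round_tin','square_tin','mat']:
        for r in bot.trace(l,c):
            P=cloud(c,d,r['mask']); 
            if len(P)<20: continue
            print(c,l,round(r['conf'],2),rect(P),'z',np.round(np.percentile(P[:,2],[5,50,95]),3), 'px',np.round(np.argwhere(r['mask']).mean(0)[::-1]),'med',np.round(np.median(P,0),3))
E
```

```text
pics
0.0 [[-0.9, 0.43, -0.0], [0.43, 0.9, -0.0], [0.0, -0.0, -1.0]]
top reader 0.83 (array([ 474.6, -269.4]), [65.1, 167.9], -7.4) z [0.027 0.038 0.043] px [335. 190.] med [ 0.497 -0.266  0.038]
top reader 0.59 (array([ 351.2, -391.6]), [63.6, 162.3], 14.7) z [0.018 0.037 0.043] px [380. 241.] med [ 0.327 -0.39   0.037]
top round_tin 0.65 (array([395.7,  40.9]), [87.3, 87.8], 58.0) z [0.033 0.037 0.04 ] px [228. 220.] med [0.395 0.04  0.037]
top round_tin 0.64 (array([542.2,  81.1]), [93.1, 94.3], -75.3) z [0.013 0.037 0.04 ] px [216. 171.] med [0.539 0.078 0.037]
top square_tin 0.8 (array([528.3, -92.3]), [81.9, 84.6], -0.2) z [0.003 0.036 0.04 ] px [273. 177.] med [ 0.522 -0.089  0.036]
top mat 0.88 (array([547.5, 266.4]), [153.0, 253.9], 8.9) z [0.    0.004 0.007] px [155. 172.] med [0.543 0.265 0.004]
top mat 0.75 (array([522.2, -90.8]), [72.4, 73.2], 89.3) z [0.032 0.037 0.04 ] px [273. 178.] med [ 0.52  -0.089  0.037]
scene reader 0.98 (array([ 325.5, -402.8]), [63.6, 220.1], 11.7) z [0.008 0.038 0.043] px [124. 170.] med [ 0.334 -0.391  0.038]
scene reader 0.86 (array([ 456.2, -271.9]), [65.5, 195.0], -5.7) z [0.009 0.038 0.043] px [165. 203.] med [ 0.515 -0.271  0.038]
scene round_tin 0.97 (array([541.9,  75.4]), [88.6, 90.1], -44.8) z [0.009 0.037 0.04 ] px [300. 206.] med [0.556 0.072 0.037]
scene round_tin 0.86 (array([396.9,  38.1]), [86.8, 91.1], -11.2) z [0.011 0.037 0.04 ] px [277. 171.] med [0.412 0.036 0.037]
scene square_tin 0.7 (array([523.7, -93. ]), [77.8, 78.9], 88.1) z [0.009 0.037 0.04 ] px [234. 207.] med [ 0.541 -0.094  0.037]
scene mat 0.71 (array([544.7, 261.6]), [152.1, 255.8], 9.1) z [0.002 0.005 0.007] px [372. 210.] med [0.563 0.261 0.005]
```

View pics/top.png

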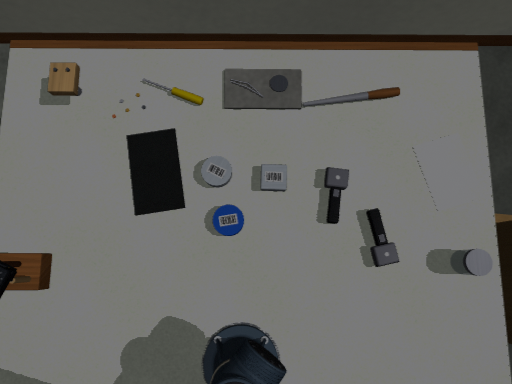

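The top view shows the mat at (155,172), the silver round tin at (216,171), the blue tin at (228,220) and the square tin at (273,177). The two scanners are at (335,195) and (380,240). The one at (335,195) is farther left (y≈-0.27), so it is the target, with its head pointing away from the robot.

```bash
python3 - <<'E'
from h import *
a=np.load('top.npz');im,d=a['im'],a['d']
allm=np.ones(d.shape,bool); 
P=np.full(d.shape+(3,),np.nan); P[d>0]=cloud('top',d,allm)
# reader
g=(np.hypot(P[...,0]-.475,P[...,1]+.269)<.11)
R=P[g&(P[...,2]>.022)]; print('reader',rect(R))
u=np.median(R[R[:,2]>.0],0)
hd=P[g&(P[...,2]>.0385)]; hn=P[g&(P[...,2]>.022)&(P[...,2]<.0385)]
print('head',rect(hd),'handle',rect(hn),np.median(hd,0),np.median(hn,0))
for n,c in (('round',(.541,.078)),('square',(.522,-.09))):
    m=(np.hypot(P[...,0]-c[0],P[...,1]-c[1])<.032)&(P[...,2]>.03)
    gray=cv2.cvtColor(im,cv2.COLOR_RGB2GRAY)
    t=P[(np.hypot(P[...,0]-c[0],P[...,1]-c[1])<.065)&(P[...,2]>.032)]; print(n,'top',rect(t))
    dk=P[m&(gray<110)]; print(n,len(dk),rect(dk))
M=P[(np.hypot(P[...,0]-.546,P[...,1]-.264)<.17)&(im.max(2)<60)&(P[...,2]<.02)];print('mat',rect(M))
st=im[140:235,190:390]; s=cv2.resize(st,None,fx=4,fy=4,interpolation=cv2.INTER_CUBIC)
s=np.clip(s.astype(float)*1.3,0,255).astype(np.uint8)
cv2.imwrite('pics/crop.png',s[...,::-1])
E
```

```text
reader (array([ 474.2, -303.5]), [123.3, 163.3], 2.5)
head (array([ 470.9, -268.4]), [61.8, 156.2], -7.3) handle (array([ 474.2, -303.5]), [123.3, 163.3], 2.5) [ 0.51593535 -0.27194451  0.04042956] [ 0.45807007 -0.26362284  0.03593389]
round top (array([540.6,  77.7]), [87.9, 88.2], 1.1)
round 282 (array([540.8,  77.9]), [60.8, 63.4], 45.3)
square top (array([523.9, -89.3]), [75.6, 75.9], 89.5)
square 300 (array([521.6, -90.5]), [60.0, 61.8], 88.8)
mat (array([553.5, 226.9]), [226.3, 250.8], 9.9)
```

View pics/crop.png

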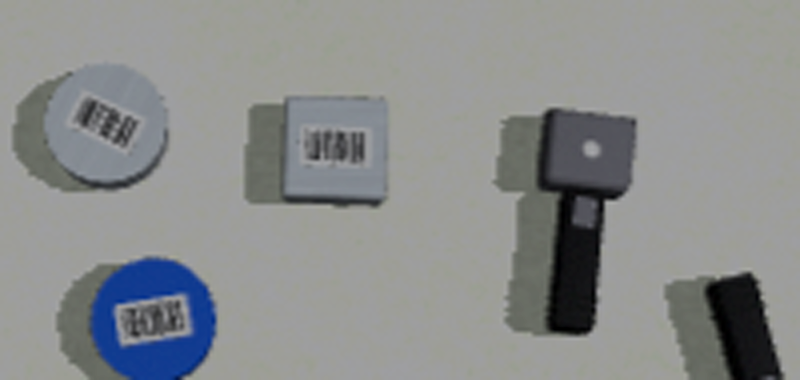

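View pics/scene.png

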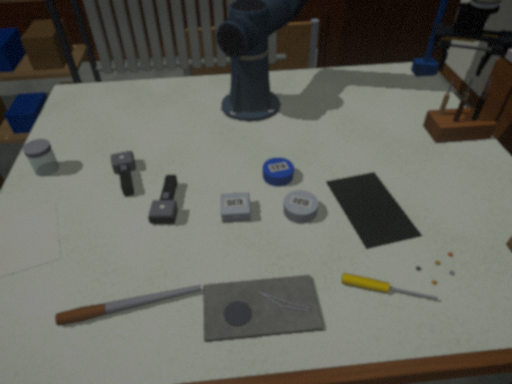

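The scene view confirms the order from the robot's side: the target scanner at (165,200) has its head pointing away, and the other scanner is at (124,170). In the crop, the silver tin's label long side tilts about 24° down to the right. Its short side therefore heads about -24°, the scanner about -7°, and the mat about +9°.

```bash
cat >> h.py <<'E'
def plan(goal,heading):  # heading of reader x (tool x is opposite)
    st=bot.read_state();R=np.array(st['tcp_rot']);p=np.array(st['position'])
    h=np.degrees(np.arctan2(R[1,0],R[0,0]))-180
    dr=-(heading-h+180)%360-180 if False else -(((heading-h+180)%360)-180)
    t=np.radians(heading+180); Rg=np.array([[np.cos(t),np.sin(t),0],[np.sin(t),-np.cos(t),0],[0,0,-1]])
    print('t',round(st['time_s'],2),'pos',np.round(p,4),'head',round((h+180)%360-180,2),'tilt',np.round(R[:2,2],3),'open',round(st['opening'],3),'gf',round(st['grasp_force'],1),'F',np.round(st['force'],1))
    print(' roll rad',round(np.radians(dr),3),'shift in current axes mm',np.round(R.T@(np.array(goal)-p)*1000,1),'after roll',np.round(Rg.T@(np.array(goal)-p)*1000,1))
E
python3 -c "
from h import *
m=bot.camera_model('wrist');print(np.round(m['tool_from_camera'],3),np.round(m['intrinsics']))
plan([.50,.10,.223],-7.3)
plan([.464,-.268,.15],-7.3)"
```

```text
[[ 0.    -0.962 -0.273  0.075]
 [ 1.     0.     0.    -0.   ]
 [-0.    -0.273  0.962 -0.162]
 [ 0.     0.     0.     1.   ]] [[270.   0. 253.]
 [  0. 270. 194.]
 [  0.   0.   1.]]
t 0.5 pos [0.2666 0.5652 0.2225] head -25.26 tilt [-0. -0.] open 1.001 gf 0.0 F [0.2 0.1 0.5]
 roll rad -0.313 shift in current axes mm [-409.6 -321.2   -0.5] after roll [-290.6 -431.8   -0.5]
t 0.5 pos [0.2666 0.5652 0.2225] head -25.26 tilt [-0. -0.] open 1.001 gf 0.0 F [0.2 0.1 0.5]
 roll rad -0.313 shift in current axes mm [-534.  -669.3   72.6] after roll [-301.7 -801.4   72.5]
```

Emit:
move_arm(increments=[{"xyz":[0,0,0],"roll":-0.107,"grip":100},{"xyz":[0,0,0],"roll":-0.107,"grip":100},{"xyz":[0,0,0],"roll":-0.106,"grip":100},{"xyz":[0,0,0],"roll":0,"grip":100}])

```text
time_s: 0.83
position: [0.2666, 0.5652, 0.2226]
tcp_rot: [[-0.993, 0.119, 0.0], [0.119, 0.993, -0.0], [-0.0, 0.0, -1.0]]
force: [-0.6, -0.4, -0.0]
opening: 0.998
grasp_force: 0.0
```

Emit:
move_arm(increments=[{"xyz":[-21,-31,0],"roll":0,"grip":100},{"xyz":[-21,-31,0],"roll":0,"grip":100},{"xyz":[-21,-31,0],"roll":0,"grip":100},{"xyz":[-21,-31,0],"roll":0,"grip":100},{"xyz":[-21,-31,0],"roll":0,"grip":100}])

```text
time_s: 1.25
position: [0.3526, 0.3974, 0.2227]
tcp_rot: [[-0.992, 0.123, 0.001], [0.123, 0.992, 0.0], [-0.0, 0.0, -1.0]]
force: [0.9, 0.2, 0.7]
opening: 0.999
grasp_force: 0.0
```

Emit:
move_arm(increments=[{"xyz":[-21,-31,0],"roll":0,"grip":100},{"xyz":[-21,-31,0],"roll":0,"grip":100},{"xyz":[-21,-31,0],"roll":0,"grip":100},{"xyz":[-21,-31,0],"roll":0,"grip":100},{"xyz":[-21,-31,0],"roll":0,"grip":100}])

```text
time_s: 1.67
position: [0.4384, 0.2306, 0.2229]
tcp_rot: [[-0.992, 0.123, 0.001], [0.123, 0.992, 0.0], [-0.001, 0.0, -1.0]]
force: [0.5, 0.6, 0.2]
opening: 1.0
grasp_force: 0.0
```

Emit:
move_arm(increments=[{"xyz":[-21,-31,0],"roll":0,"grip":100},{"xyz":[-21,-31,0],"roll":0,"grip":100},{"xyz":[-21,-31,0],"roll":0,"grip":100},{"xyz":[-21,-31,0],"roll":0,"grip":100},{"xyz":[0,0,0],"roll":0,"grip":100}])

```text
time_s: 2.08
position: [0.5108, 0.0933, 0.2231]
tcp_rot: [[-0.992, 0.129, 0.005], [0.129, 0.992, -0.003], [-0.006, -0.002, -1.0]]
force: [0.1, 1.1, 0.1]
opening: 1.002
grasp_force: 0.0
```

```bash
cat > lab.py <<'E'
from h import *
import sys
st=bot.read_state(); im,d=bot.capture('wrist'); np.savez(sys.argv[1]+'.npz',im=im,d=d,R=st['tcp_rot'],p=st['position'])
cv2.imwrite(f'pics/{sys.argv[1]}.png',im[...,::-1]); print(st['time_s'],np.round(st['position'],4))
for l in ['reader','round_tin','square_tin']:
    for r in bot.trace(l,'wrist'):
        P=cloud('wrist',d,r['mask'],st)
        if len(P)>50: print(l,round(r['conf'],2),rect(P[P[:,2]>.02]) if (P[:,2]>.02).sum()>20 else '','z50',np.round(np.median(P[:,2]),4),'px',np.round(np.argwhere(r['mask']).mean(0)[::-1]))
E
python3 lab.py w1; python3 -c "
from h import *
plan([.464,-.268,.223],-7.3)"
```

```text
2.0833 [0.5108 0.0933 0.2231]
reader 0.74 (array([ 504.1, -124.6]), [78.4, 287.7], -89.0) z50 0.0225 px [ 13. 204.]
round_tin 0.81 (array([397.1,  39.6]), [88.2, 89.4], 39.5) z50 0.0365 px [198.  88.]
round_tin 0.71 (array([541.5,  77.1]), [88.1, 89.1], -30.4) z50 0.0364 px [245. 196.]
square_tin 0.88 (array([524. , -90.6]), [75.7, 75.7], -1.8) z50 0.0361 px [125. 199.]
t 2.28 pos [0.5054 0.0995 0.2224] head -7.0 tilt [-0.001  0.001] open 1.004 gf 0.0 F [-0.5  0.9  0.3]
 roll rad 0.005 shift in current axes mm [  -3.7 -369.8   -0.7] after roll [  -5.6 -369.8   -0.6]
```

View pics/w1.png

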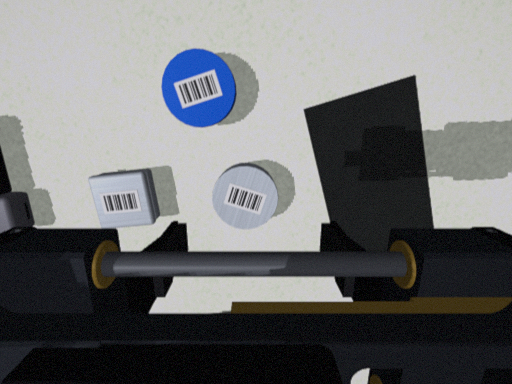

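The wrist view shows the silver tin at (245,196) with its bar label at (245,198), fully visible. The tin centre of (0.541,0.077) agrees with the top view. Next I'll measure the label and go to the scanner.

```bash
python3 - <<'E'
from h import *
a=np.load('w1.npz');im,d=a['im'],a['d'];st=dict(tcp_rot=a['R'],position=a['p'])
g=cv2.cvtColor(im,cv2.COLOR_RGB2GRAY); K=np.array(bot.camera_model('wrist')['intrinsics'])
for n,c in (('round',(245,198)),('square',(121,202))):
    m=np.zeros(g.shape,np.uint8); cv2.circle(m,c,23,1,-1)
    m=((g<100)&(m>0))
    P=cloud('wrist',d,m,st);C=cv2.PCACompute(P[:,:2].astype(np.float32),mean=None);print(n,len(P),rect(P),'pca',np.round(C[0],4),np.degrees(np.arctan2(C[1][0,1],C[1][0,0])))
E
```

```text
round 114 (array([539.4,  74.5]), [19.6, 35.6], 64.2) pca [[0.5395 0.0752]] 64.515686
square 126 (array([523.6, -93.6]), [20.3, 35.8], 89.6) pca [[ 0.523  -0.0932]] 87.31882
```

Emit:
move_arm(increments=[{"xyz":[-1,-37,0],"roll":0,"grip":100},{"xyz":[-1,-37,0],"roll":0,"grip":100},{"xyz":[-1,-37,0],"roll":0,"grip":100},{"xyz":[-1,-37,0],"roll":0,"grip":100},{"xyz":[0,-37,0],"roll":0,"grip":100}])

```text
time_s: 2.7
position: [0.4873, -0.0846, 0.2227]
tcp_rot: [[-0.993, 0.118, 0.0], [0.118, 0.993, 0.0], [-0.0, 0.0, -1.0]]
force: [-0.2, 0.6, -0.9]
opening: 1.004
grasp_force: 0.0
```

Emit:
move_arm(increments=[{"xyz":[0,-37,0],"roll":0,"grip":100},{"xyz":[0,-37,0],"roll":0,"grip":100},{"xyz":[0,-37,0],"roll":0,"grip":100},{"xyz":[0,-37,0],"roll":0,"grip":100},{"xyz":[0,-37,0],"roll":0,"grip":100}])

```text
time_s: 3.12
position: [0.4655, -0.2683, 0.2227]
tcp_rot: [[-0.993, 0.119, -0.0], [0.119, 0.993, 0.001], [0.0, 0.001, -1.0]]
force: [0.4, -0.5, -0.8]
opening: 1.002
grasp_force: 0.0
```

Emit:
move_arm(increments=[{"xyz":[0,0,0],"roll":0,"grip":100},{"xyz":[0,0,0],"roll":0,"grip":100},{"xyz":[0,0,0],"roll":0,"grip":100}])

```text
time_s: 3.37
position: [0.4654, -0.2668, 0.2223]
tcp_rot: [[-0.993, 0.12, -0.001], [0.12, 0.993, 0.002], [0.001, 0.002, -1.0]]
force: [0.7, 0.8, 0.8]
opening: 1.004
grasp_force: 0.0
```

```bash
python3 lab.py w2; python3 -c "
from h import *
plan([.464,-.268,.008],-7.3)
a=np.load('w2.npz');st=dict(tcp_rot=a['R'],position=a['p']);im=a['im'];d=a['d']
P=cloud('wrist',d,np.ones(d.shape,bool),st)
g=(np.hypot(P[:,0]-.474,P[:,1]+.269)<.1)&(P[:,2]<.06)
print('all',rect(P[g&(P[:,2]>.025)]),'head',rect(P[g&(P[:,2]>.0385)]))"
```

```text
3.3667 [ 0.4654 -0.2668  0.2223]
reader 0.91 (array([ 351.6, -395.4]), [63.2, 160.9], 12.3) z50 0.0374 px [133.  82.]
reader 0.6 (array([ 469.3, -269.4]), [63.0, 157.2], -8.2) z50 0.0375 px [251. 186.]
round_tin 0.88 (array([481. , -28.8]), [82.9, 295.7], 58.7) z50 0.0357 px [489. 197.]
round_tin 0.79 (array([398.5,  25.7]), [63.9, 88.9], 7.4) z50 0.0362 px [480.  93.]
square_tin 0.64 (array([523.6, -92.1]), [75.8, 76.0], -1.8) z50 0.0362 px [383. 200.]
t 3.57 pos [ 0.4658 -0.2668  0.2226] head -6.78 tilt [-0.     0.001] open 1.001 gf 0.0 F [ 1.3 -0.  -0.1]
 roll rad 0.009 shift in current axes mm [  1.5  -1.5 214.6] after roll [  1.6  -1.4 214.6]
all (array([ 470.9, -270.5]), [64.0, 160.6], -7.5) head (array([ 480.7, -272.6]), [60.8, 133.9], -6.2)
```

View pics/w2.png

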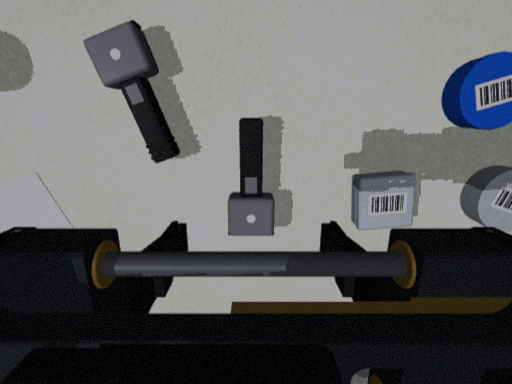

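The wrist view shows the target scanner centred under the gripper at (251,186), with its handle between the fingers. Descending with small corrections, then closing.

Emit:
move_arm(increments=[{"xyz":[2,-1,35],"roll":0.012,"grip":100},{"xyz":[2,-1,35],"roll":0,"grip":100},{"xyz":[0,0,35],"roll":0,"grip":100},{"xyz":[0,0,35],"roll":0,"grip":100},{"xyz":[0,0,30],"roll":0,"grip":100}])

```text
time_s: 3.98
position: [0.4613, -0.2688, 0.051]
tcp_rot: [[-0.991, 0.131, -0.001], [0.131, 0.991, 0.001], [0.001, 0.0, -1.0]]
force: [-0.1, 0.3, 0.3]
opening: 1.004
grasp_force: 0.0
```

Emit:
move_arm(increments=[{"xyz":[0,0,15],"roll":0,"grip":100},{"xyz":[0,0,15],"roll":0,"grip":100},{"xyz":[0,0,10],"roll":0,"grip":100},{"xyz":[0,0,4],"roll":0,"grip":100},{"xyz":[0,0,0],"roll":0,"grip":100}])

```text
time_s: 4.4
position: [0.4613, -0.2695, 0.008]
tcp_rot: [[-0.991, 0.131, -0.001], [0.131, 0.991, 0.001], [0.001, 0.001, -1.0]]
force: [-0.1, 0.4, 1.4]
opening: 0.997
grasp_force: 0.0
```

```bash
python3 -c "
from h import *
plan([.462,-.268,.008],-7.5)"
```

```text
t 4.4 pos [ 0.4613 -0.2695  0.008 ] head -7.56 tilt [-0.001  0.001] open 0.997 gf 0.0 F [-0.1  0.4  1.4]
 roll rad -0.001 shift in current axes mm [-0.5  1.6  0. ] after roll [-0.5  1.6  0. ]
```

Emit:
move_arm(increments=[{"xyz":[0,1,0],"roll":0,"grip":0},{"xyz":[0,0,0],"roll":0,"grip":0},{"xyz":[0,0,0],"roll":0,"grip":0},{"xyz":[0,0,0],"roll":0,"grip":0},{"xyz":[0,0,0],"roll":0,"grip":0}])

```text
time_s: 4.82
position: [0.4618, -0.2696, 0.0092]
tcp_rot: [[-0.991, 0.132, 0.001], [0.132, 0.991, -0.001], [-0.001, -0.001, -1.0]]
force: [0.3, 0.2, 0.3]
opening: 0.704
grasp_force: 0.0
```

Emit:
move_arm(increments=[{"xyz":[0,0,0],"roll":0,"grip":0},{"xyz":[0,0,0],"roll":0,"grip":0},{"xyz":[0,0,0],"roll":0,"grip":0},{"xyz":[0,0,0],"roll":0,"grip":0},{"xyz":[0,0,0],"roll":0,"grip":0}])

```text
time_s: 5.23
position: [0.4615, -0.2693, 0.0085]
tcp_rot: [[-0.991, 0.132, -0.0], [0.132, 0.991, -0.0], [0.0, -0.0, -1.0]]
force: [-0.7, -1.4, 0.5]
opening: 0.343
grasp_force: 30.0
```

Gripped at an opening of 0.343, which is 30 mm. Lifting.

Emit:
move_arm(increments=[{"xyz":[0,0,-10],"roll":0,"grip":0},{"xyz":[0,0,-20],"roll":0,"grip":0},{"xyz":[0,0,-30],"roll":0,"grip":0},{"xyz":[0,0,-30],"roll":0,"grip":0},{"xyz":[0,0,-30],"roll":0,"grip":0}])

```text
time_s: 5.65
position: [0.4608, -0.2686, 0.1298]
tcp_rot: [[-0.991, 0.132, -0.001], [0.132, 0.991, 0.001], [0.002, 0.001, -1.0]]
force: [0.5, -0.6, -2.6]
opening: 0.338
grasp_force: 30.0
```

Emit:
move_arm(increments=[{"xyz":[0,0,-20],"roll":0,"grip":0},{"xyz":[0,0,0],"roll":0,"grip":0},{"xyz":[0,0,0],"roll":0,"grip":0}])

```text
time_s: 5.9
position: [0.4617, -0.2694, 0.1497]
tcp_rot: [[-0.991, 0.132, 0.002], [0.132, 0.991, -0.002], [-0.002, -0.001, -1.0]]
force: [0.2, 0.2, -2.2]
opening: 0.343
grasp_force: 30.0
```

```bash
cat > held.py <<'E'
from h import *
import sys
st=bot.read_state(); im,d=bot.capture('wrist'); n=sys.argv[1]; cv2.imwrite(f'pics/{n}.png',im[...,::-1])
R=np.array(st['tcp_rot']);p=np.array(st['position'])
P=(cloud('wrist',d,np.ones(d.shape,bool),st)-p)@R*1000   # tool coordinates, mm
Q=P[(P[:,2]<12)&(P[:,2]>-40)&(abs(P[:,1])<18)&(P[:,0]>12)&(P[:,0]<95)]
print('handle rear: x max',np.percentile(Q[:,0],99),'y',np.percentile(Q[:,1],[2,50,98]),'z',np.percentile(Q[:,2],[2,50,98]))
Z=Q[Q[:,2]<np.percentile(Q[:,2],60)]
A=np.c_[Z[:,0],Z[:,1],np.ones(len(Z))];c=np.linalg.lstsq(A,Z[:,2],rcond=None)[0];print('top plane slopes deg',np.degrees(c[:2]),c[2])
s=np.polyfit(Q[:,0],Q[:,1],1);print('handle yaw deg',np.degrees(s[0]))
r=bot.trace('reader','wrist')
for q in r: 
    v=np.argwhere(q['mask']);print(round(q['conf'],2),v.mean(0)[::-1])
E
python3 held.py w3; python3 -c "
from h import *
th=np.radians(-25.6);L=np.array([.541,.0775])
g=L-.062*np.array([np.cos(th),np.sin(th)]);print(g)
plan([*g,.148],-25.6)"
```

```text
handle rear: x max 70.60965239762525 y [-14.44798784  -0.24973064  14.08191105] z [-28.89092327 -27.53506924 -24.30631649]
top plane slopes deg [-0.04440684  0.01075787] -27.94193043946363
handle yaw deg -0.2555922884069882
0.98 [103.72259714  76.65725971]
0.64 [253.09752683 204.28079795]
[0.48508638 0.10428932]
t 6.0 pos [ 0.4604 -0.2683  0.1474] head -7.61 tilt [-0.002  0.002] open 0.342 gf 30.0 F [-0.2 -0.1 -2.9]
 roll rad 0.314 shift in current axes mm [2.490e+01 3.726e+02 1.000e-01] after roll [138.7 346.7  -0.6]
```

View pics/w3.png

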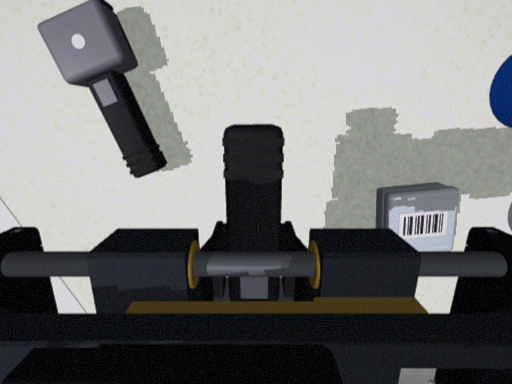

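The scanner is held level, its handle running straight back from the gripper (253,125 to 253,225). The handle's end is 70 mm behind the TCP, so the grip is at reader x≈-9.5, as intended. Going above the round tin.

Emit:
move_arm(increments=[{"xyz":[1,15,0],"roll":0,"grip":0},{"xyz":[2,30,0],"roll":0,"grip":0},{"xyz":[2,34,0],"roll":0,"grip":0},{"xyz":[2,34,0],"roll":0,"grip":0},{"xyz":[2,34,0],"roll":0,"grip":0}])

```text
time_s: 6.42
position: [0.4704, -0.1196, 0.1468]
tcp_rot: [[-0.991, 0.134, -0.004], [0.134, 0.991, 0.003], [0.004, 0.002, -1.0]]
force: [0.6, 0.1, -2.1]
opening: 0.341
grasp_force: 30.0
```

Emit:
move_arm(increments=[{"xyz":[2,34,0],"roll":0,"grip":0},{"xyz":[2,34,0],"roll":0,"grip":0},{"xyz":[2,34,0],"roll":0,"grip":0},{"xyz":[3,34,0],"roll":0,"grip":0},{"xyz":[3,34,0],"roll":0,"grip":0}])

```text
time_s: 6.83
position: [0.4806, 0.0503, 0.147]
tcp_rot: [[-0.991, 0.133, -0.004], [0.133, 0.991, 0.001], [0.004, 0.0, -1.0]]
force: [0.6, -0.8, -2.3]
opening: 0.342
grasp_force: 30.0
```

Emit:
move_arm(increments=[{"xyz":[2,34,0],"roll":0,"grip":0},{"xyz":[2,22,0],"roll":0.08,"grip":0},{"xyz":[0,0,0],"roll":0.08,"grip":0},{"xyz":[0,0,0],"roll":0.08,"grip":0},{"xyz":[0,0,0],"roll":0.074,"grip":0}])

```text
time_s: 7.25
position: [0.4839, 0.1054, 0.1468]
tcp_rot: [[-0.901, 0.434, -0.005], [0.434, 0.901, 0.0], [0.004, -0.002, -1.0]]
force: [0.8, 0.4, -1.1]
opening: 0.341
grasp_force: 30.0
```

Emit:
move_arm(increments=[{"xyz":[0,0,15],"roll":0,"grip":0},{"xyz":[0,0,15],"roll":0,"grip":0},{"xyz":[0,0,15],"roll":0,"grip":0},{"xyz":[0,0,8],"roll":0,"grip":0},{"xyz":[0,0,0],"roll":0,"grip":0}])

```text
time_s: 7.67
position: [0.4833, 0.1043, 0.0929]
tcp_rot: [[-0.902, 0.432, -0.007], [0.432, 0.902, 0.0], [0.007, -0.003, -1.0]]
force: [-1.2, -0.1, -2.6]
opening: 0.34
grasp_force: 30.0
```

```bash
python3 held.py w4; python3 - <<'E'
from h import *
plan([.485,.1043,.094],-25.6)
im,d=bot.capture('top'); P=cloud('top',d,np.ones(d.shape,bool))
s=im[110:230,130:290]; cv2.imwrite('pics/t4.png',cv2.resize(s,None,fx=4,fy=4,interpolation=cv2.INTER_CUBIC)[...,::-1])
g=(np.hypot(P[:,0]-.541,P[:,1]-.0775)<.06)&(P[:,2]>.105)&(P[:,2]<.145);print('head',rect(P[g]),np.median(P[g],0))
E
```

```text
handle rear: x max 70.60436440478043 y [-14.47359557  -0.21288953  14.11580114] z [-28.90419759 -27.57183571 -24.3247311 ]
top plane slopes deg [-0.07859101 -0.00038264] -27.93455052346905
handle yaw deg -0.30758935755389427
0.59 [253.15992668 204.81853591]
t 7.77 pos [0.4852 0.1041 0.0948] head -25.59 tilt [-0.002  0.   ] open 0.337 gf 30.0 F [ 1.1  0.1 -1.8]
 roll rad 0.0 shift in current axes mm [0.3 0.1 0.8] after roll [0.3 0.1 0.8]
head (array([541.4,  62.3]), [34.5, 42.2], -23.3) [0.54507241 0.05565448 0.12563486]
```

View pics/t4.png

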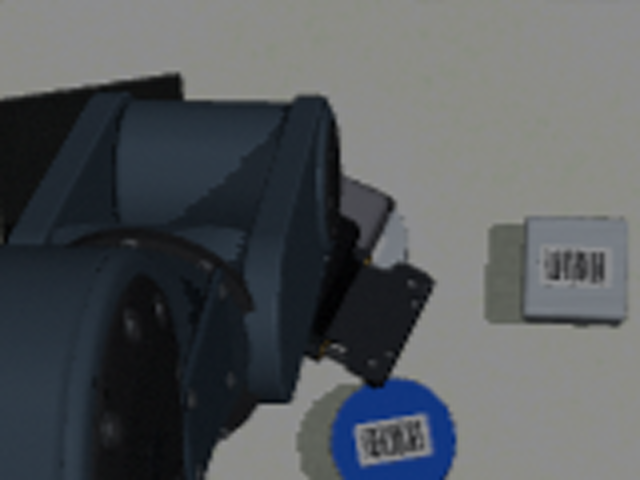

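The arm hides most of the head, but its visible corner (370,210) sits over the silver tin (400,245). The pose readings agree within 1 mm, so I'll hold for 2.5 s.

Emit:
move_arm(increments=[{"xyz":[0,0,0],"roll":0,"grip":0},{"xyz":[0,0,0],"roll":0,"grip":0},{"xyz":[0,0,0],"roll":0,"grip":0},{"xyz":[0,0,0],"roll":0,"grip":0},{"xyz":[0,0,0],"roll":0,"grip":0}])

```text
time_s: 8.23
position: [0.4863, 0.1037, 0.0959]
tcp_rot: [[-0.902, 0.432, 0.001], [0.432, 0.902, -0.0], [-0.001, 0.0, -1.0]]
force: [0.3, 0.5, -1.7]
opening: 0.343
grasp_force: 30.0
```

Emit:
move_arm(increments=[{"xyz":[0,0,0],"roll":0,"grip":0},{"xyz":[0,0,0],"roll":0,"grip":0},{"xyz":[0,0,0],"roll":0,"grip":0},{"xyz":[0,0,0],"roll":0,"grip":0},{"xyz":[0,0,0],"roll":0,"grip":0}])

```text
time_s: 8.65
position: [0.4861, 0.1037, 0.0955]
tcp_rot: [[-0.902, 0.432, -0.0], [0.432, 0.902, 0.0], [0.0, -0.0, -1.0]]
force: [0.7, -0.7, -2.9]
opening: 0.342
grasp_force: 30.0
```

Emit:
move_arm(increments=[{"xyz":[0,0,0],"roll":0,"grip":0},{"xyz":[0,0,0],"roll":0,"grip":0},{"xyz":[0,0,0],"roll":0,"grip":0},{"xyz":[0,0,0],"roll":0,"grip":0},{"xyz":[0,0,0],"roll":0,"grip":0}])

```text
time_s: 9.07
position: [0.4861, 0.1038, 0.0955]
tcp_rot: [[-0.902, 0.432, -0.0], [0.432, 0.902, -0.0], [0.0, -0.0, -1.0]]
force: [1.0, -0.1, -2.0]
opening: 0.34
grasp_force: 30.0
```

Emit:
move_arm(increments=[{"xyz":[0,0,0],"roll":0,"grip":0},{"xyz":[0,0,0],"roll":0,"grip":0},{"xyz":[0,0,0],"roll":0,"grip":0},{"xyz":[0,0,0],"roll":0,"grip":0},{"xyz":[0,0,0],"roll":0,"grip":0}])

```text
time_s: 9.48
position: [0.4861, 0.1037, 0.0956]
tcp_rot: [[-0.902, 0.432, 0.0], [0.432, 0.902, -0.0], [-0.0, -0.0, -1.0]]
force: [-0.4, -0.2, -2.1]
opening: 0.339
grasp_force: 30.0
```

Emit:
move_arm(increments=[{"xyz":[0,0,0],"roll":0,"grip":0},{"xyz":[0,0,0],"roll":0,"grip":0},{"xyz":[0,0,0],"roll":0,"grip":0},{"xyz":[0,0,0],"roll":0,"grip":0},{"xyz":[0,0,0],"roll":0,"grip":0}])

```text
time_s: 9.9
position: [0.4861, 0.1037, 0.0956]
tcp_rot: [[-0.902, 0.432, 0.0], [0.432, 0.902, -0.0], [-0.0, 0.0, -1.0]]
force: [0.1, -0.1, -2.8]
opening: 0.34
grasp_force: 30.0
```

Emit:
move_arm(increments=[{"xyz":[0,0,0],"roll":0,"grip":0},{"xyz":[0,0,0],"roll":0,"grip":0},{"xyz":[0,0,0],"roll":0,"grip":0},{"xyz":[0,0,0],"roll":0,"grip":0},{"xyz":[0,0,0],"roll":0,"grip":0}])

```text
time_s: 10.32
position: [0.4861, 0.1037, 0.0955]
tcp_rot: [[-0.902, 0.432, -0.0], [0.432, 0.902, -0.0], [0.0, -0.0, -1.0]]
force: [0.5, -0.4, -2.4]
opening: 0.339
grasp_force: 30.0
```

```bash
python3 - <<'E'
from h import *
t=np.radians(9);g=np.array([.546,.264])-.0095*np.array([np.cos(t),np.sin(t)])
plan([*g,.12],9)
E
```

```text
t 10.32 pos [0.4861 0.1037 0.0955] head -25.6 tilt [-0. -0.] open 0.339 gf 30.0 F [ 0.5 -0.4 -2.4]
 roll rad -0.604 shift in current axes mm [ 23.  165.  -24.5] after roll [-74.8 148.9 -24.5]
```

The 2.5 s hold is done. Next, to the mat: first up and across, then turn.

Emit:
move_arm(increments=[{"xyz":[2,15,-12],"roll":0,"grip":0},{"xyz":[4,25,-12],"roll":0,"grip":0},{"xyz":[4,30,0],"roll":0,"grip":0},{"xyz":[5,30,0],"roll":0,"grip":0},{"xyz":[4,30,0],"roll":0,"grip":0}])

```text
time_s: 10.73
position: [0.5252, 0.2304, 0.1198]
tcp_rot: [[-0.902, 0.433, 0.0], [0.433, 0.902, 0.0], [-0.0, 0.0, -1.0]]
force: [-0.6, -0.4, -2.4]
opening: 0.343
grasp_force: 30.0
```

Emit:
move_arm(increments=[{"xyz":[2,20,0],"roll":0,"grip":0},{"xyz":[2,15,0],"roll":-0.1,"grip":0},{"xyz":[0,0,0],"roll":-0.1,"grip":0},{"xyz":[0,0,0],"roll":-0.1,"grip":0},{"xyz":[0,0,0],"roll":-0.1,"grip":0}])

```text
time_s: 11.15
position: [0.5362, 0.2629, 0.1191]
tcp_rot: [[-0.999, 0.041, -0.001], [0.041, 0.999, -0.0], [0.001, -0.0, -1.0]]
force: [0.1, 0.5, -1.9]
opening: 0.341
grasp_force: 30.0
```

Emit:
move_arm(increments=[{"xyz":[0,0,0],"roll":-0.1,"grip":0},{"xyz":[0,0,0],"roll":-0.1,"grip":0},{"xyz":[0,0,0],"roll":0,"grip":0},{"xyz":[0,0,0],"roll":0,"grip":0}])

```text
time_s: 11.48
position: [0.5363, 0.2624, 0.1193]
tcp_rot: [[-0.989, -0.15, -0.001], [-0.15, 0.989, -0.0], [0.001, -0.0, -1.0]]
force: [0.0, -0.1, -2.1]
opening: 0.341
grasp_force: 30.0
```

```bash
python3 - <<'E'
from h import *
t=np.radians(9);g=np.array([.546,.264])-.0095*np.array([np.cos(t),np.sin(t)])
plan([*g,.0115],9)
E
```

```text
t 11.48 pos [0.5363 0.2624 0.1193] head 8.63 tilt [-0.001 -0.   ] open 0.341 gf 30.0 F [ 0.  -0.1 -2.1]
 roll rad -0.006 shift in current axes mm [ -0.3   0.  107.8] after roll [ -0.3   0.  107.8]
```

Emit:
move_arm(increments=[{"xyz":[0,0,20],"roll":0,"grip":0},{"xyz":[0,0,25],"roll":0,"grip":0},{"xyz":[0,0,25],"roll":0,"grip":0},{"xyz":[0,0,15],"roll":0,"grip":0},{"xyz":[0,0,8],"roll":0,"grip":0}])

```text
time_s: 11.9
position: [0.5351, 0.262, 0.0242]
tcp_rot: [[-0.989, -0.15, -0.004], [-0.15, 0.989, -0.001], [0.004, -0.0, -1.0]]
force: [0.3, -0.7, -2.7]
opening: 0.341
grasp_force: 30.0
```

Emit:
move_arm(increments=[{"xyz":[0,0,5],"roll":0,"grip":0},{"xyz":[0,0,4],"roll":0,"grip":0},{"xyz":[0,0,3],"roll":0,"grip":0},{"xyz":[0,0,1],"roll":0,"grip":0},{"xyz":[0,0,0],"roll":0,"grip":0}])

```text
time_s: 12.32
position: [0.5371, 0.2626, 0.0141]
tcp_rot: [[-0.988, -0.152, 0.001], [-0.152, 0.988, 0.0], [-0.001, 0.0, -1.0]]
force: [-0.2, -0.2, -2.1]
opening: 0.343
grasp_force: 30.0
```

Emit:
move_arm(increments=[{"xyz":[0,0,0.5],"roll":0,"grip":0},{"xyz":[0,0,0],"roll":0,"grip":0},{"xyz":[0,0,0],"roll":0,"grip":0}])

```text
time_s: 12.57
position: [0.5369, 0.2626, 0.0135]
tcp_rot: [[-0.988, -0.152, 0.001], [-0.152, 0.988, 0.0], [-0.001, 0.0, -1.0]]
force: [0.1, -0.2, -2.3]
opening: 0.346
grasp_force: 30.0
```

Emit:
move_arm(increments=[{"xyz":[0,0,1],"roll":0,"grip":0},{"xyz":[0,0,0],"roll":0,"grip":0},{"xyz":[0,0,0],"roll":0,"grip":0}])

```text
time_s: 12.82
position: [0.5366, 0.2624, 0.0121]
tcp_rot: [[-0.988, -0.153, -0.0], [-0.153, 0.988, -0.0], [0.0, -0.0, -1.0]]
force: [-0.4, 0.8, -2.4]
opening: 0.341
grasp_force: 30.0
```

Emit:
move_arm(increments=[{"xyz":[0,0,1],"roll":0,"grip":0},{"xyz":[0,0,0],"roll":0,"grip":0},{"xyz":[0,0,0],"roll":0,"grip":0}])

```text
time_s: 13.07
position: [0.5368, 0.2625, 0.0115]
tcp_rot: [[-0.988, -0.153, 0.0], [-0.153, 0.988, 0.0], [-0.0, 0.0, -1.0]]
force: [0.2, -0.1, 3.1]
opening: 0.345
grasp_force: 30.0
```

Contact: the force has turned upward. Opening just enough at first, then fully, then rising.

Emit:
move_arm(increments=[{"xyz":[0,0,0],"roll":0,"grip":45},{"xyz":[0,0,0],"roll":0,"grip":60},{"xyz":[0,0,0],"roll":0,"grip":80},{"xyz":[0,0,0],"roll":0,"grip":100},{"xyz":[0,0,0],"roll":0,"grip":100}])

```text
time_s: 13.48
position: [0.5367, 0.2625, 0.011]
tcp_rot: [[-0.988, -0.153, 0.0], [-0.153, 0.988, 0.0], [-0.0, 0.0, -1.0]]
force: [-0.6, -0.6, -0.1]
opening: 0.633
grasp_force: 0.0
```

Emit:
move_arm(increments=[{"xyz":[0,0,0],"roll":0,"grip":100},{"xyz":[0,0,0],"roll":0,"grip":100},{"xyz":[0,0,0],"roll":0,"grip":100},{"xyz":[0,0,-5],"roll":0,"grip":100},{"xyz":[0,0,-10],"roll":0,"grip":100}])

```text
time_s: 13.9
position: [0.5357, 0.2622, 0.0255]
tcp_rot: [[-0.988, -0.153, -0.003], [-0.153, 0.988, -0.001], [0.003, -0.0, -1.0]]
force: [0.1, 0.7, -0.8]
opening: 0.972
grasp_force: 0.0
```

Emit:
move_arm(increments=[{"xyz":[0,0,-20],"roll":0,"grip":100},{"xyz":[0,0,-30],"roll":0,"grip":100},{"xyz":[0,0,-40],"roll":0,"grip":100},{"xyz":[0,0,-40],"roll":0,"grip":100},{"xyz":[0,0,-40],"roll":0,"grip":100}])

```text
time_s: 14.32
position: [0.5361, 0.2624, 0.1987]
tcp_rot: [[-0.988, -0.153, 0.0], [-0.153, 0.988, -0.0], [-0.0, -0.0, -1.0]]
force: [0.2, -0.0, -1.5]
opening: 1.002
grasp_force: 0.0
```

Emit:
move_arm(increments=[{"xyz":[20,0,-10],"roll":0,"grip":100},{"xyz":[30,0,0],"roll":0,"grip":100},{"xyz":[0,0,0],"roll":0,"grip":100},{"xyz":[0,0,0],"roll":0,"grip":100}])

```text
time_s: 14.65
position: [0.4855, 0.2547, 0.2073]
tcp_rot: [[-0.988, -0.153, 0.0], [-0.153, 0.988, 0.0], [-0.0, 0.0, -1.0]]
force: [0.5, 1.0, 0.1]
opening: 1.005
grasp_force: 0.0
```

```bash
python3 lab.py w5; python3 - <<'E'
from h import *
im,d=bot.capture('scene'); 
for l in ['reader','round_tin','square_tin','mat']:
    for r in bot.trace(l,'scene'):
        P=cloud('scene',d,r['mask'])
        if l!='mat': P=P[P[:,2]>.025]
        if len(P)>20: print(l,round(r['conf'],2),rect(P),np.round(np.median(P,0),3))
E
```

```text
14.65 [0.4855 0.2547 0.2073]
reader 0.95 (array([518.2, 258.2]), [63.7, 132.1], 10.0) z50 0.0393 px [253. 212.]
reader 0.62 (array([524.3, -58.1]), [18.5, 74.8], 4.0) z50 0.0256 px [ 13. 168.]
round_tin 0.95 (array([396.7,  40.2]), [88.9, 89.6], -81.2) z50 0.0363 px [85. 75.]
round_tin 0.68 (array([502.8, 108.4]), [88.4, 187.6], -38.5) z50 0.0363 px [115. 196.]
square_tin 0.93 (array([524.6, -58. ]), [18.5, 75.4], 4.0) z50 0.025 px [ 13. 168.]
reader 0.92 (array([ 352.6, -397.7]), [64.2, 163.1], 12.0) [ 0.332 -0.394  0.039]
reader 0.84 (array([547.5, 261.4]), [65.2, 161.7], 9.6) [0.585 0.259 0.041]
round_tin 0.72 (array([542.2,  74. ]), [87.2, 89.9], -11.1) [0.548 0.073 0.038]
round_tin 0.71 (array([396.6,  38.3]), [87.7, 89.5], -22.7) [0.405 0.037 0.038]
square_tin 0.79 (array([524.3, -93. ]), [75.4, 78.0], -2.6) [ 0.531 -0.094  0.038]
mat 0.75 (array([546.2, 261.8]), [152.2, 253.8], 8.5) [0.575 0.239 0.005]
```

View pics/w5.png

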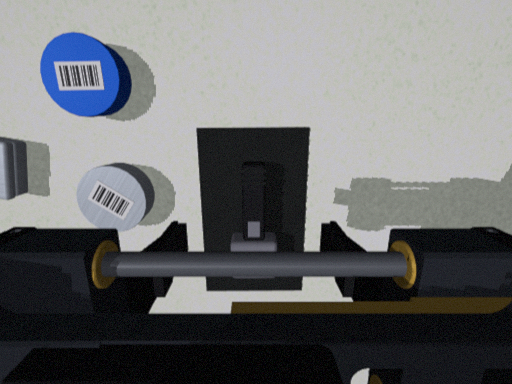

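The scanner lies flat and lengthwise on the mat (253,205), measured at (0.547,0.261) against the mat centre of (0.546,0.262). The tins have not moved.

```bash
python3 -c "
from rig import bot
print(bot.hand_in())"
```

```text
the job is handed in; nothing more can be done
None
```

I held the scanner about 5 cm over the round tin's label for 2.5 s, then laid it within about 2 mm of the mat's centre and let go; neither tin shifted measurably, and I handed in at about 15 s (no verdict came back).

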